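Pin a swing clamp strap to its fixture through loose spacer rings

TASK

Refit the swing strap of the clamping fixture: lay the steel strap flat with its eye over the tower's bore and its nose on the manifold. Then take the black-handled pivot pin from its blue stand and work it upright through the strap's eye and the two loose brass spacer rings under it into the bore, until its collar sits on the strap. The rings lie out of line with the bore, so feel for their holes and never force the pin; leave the manifold and the engineer's square where they are.

Things in the scene. Friction and masses are not known exactly. Their poses are not given: they have to be found in the camera images.
- fixture: Fixed clamping fixture: dark steel base plate 250 (x) x 116 (y) x 12 mm; origin at the centre of its underside on the work surface, +z up. Near its -x end (axis at x = -87 mm, y = 0) stands an aluminium tower 68 x 68 mm, rim 44 mm above the work surface, with a round counterbore 54 mm wide, 8 mm deep, in whose floor the pivot bore opens (16 mm wide, 24 mm deep). Manifold nest towards +x.
- bore (a point): On the pivot bore's axis at the counterbore floor, 36 mm above the work surface; axes as the fixture's.
- ring_top (a point): On the bore's axis, 48 mm above the work surface: top of two loose brass spacer rings lying one on the other in the counterbore (each 40 mm wide, 16 mm hole, 6 mm thick, 50 g). Each lies 3.5 to 5.5 mm off the bore's axis, each in its own direction, not measured, hidden under the strap; each slides freely, by up to 7 mm any way from the axis. The pin must find their holes by feel.
- strap: Loose steel swing strap, about 0.4 kg, 128 x 36 x 12 mm, lying flat. Origin on the axis of its eye (16 mm through hole in a round end 36 mm wide) at the underside; +x runs along the bar (32 mm wide) to the narrower nose, ending at x = 110 mm; +z up. A set screw stands 13 mm above it at x = 92 mm. Fitted: underside 48 mm above the work surface, +x along the fixture's +x (to the manifold).
- strap_grip (a point): Where the strap balances well for lifting: on its bar 42 mm from the eye's axis towards the nose, halfway up its 12 mm thickness; bar 32 mm wide here across the strap's y; axes as the strap's.
- pin: Loose steel pivot pin, 0.1 kg, upright in the stand at the start. Origin on its axis at the underside of its collar, +z up. Shank 14 mm thick down to z = -40 mm, flat nose about 13 mm wide, edge barely broken. Collar 26 mm wide, z = 0 to 5 mm; above it a round black ribbed handle 21 mm wide, z = 5 to 35 mm (top). Seated: origin on the bore's axis, 60 mm above the work surface.
- pin_nose (a point): Centre of the flat nose of the pin's shank, 40 mm below the pin's origin, same axes.
- stand: Fixed blue pin stand: block 50 x 50 x 50 mm on a foot 66 x 60 x 6 mm, with an upright hole 16 mm wide that holds the pin at the start, the collar resting on its top. Origin at the centre of the underside.
- manifold: Dark milled manifold plate 158 x 94 x 36 mm, 0.95 kg, lying loose in the nest of the fixture between its small locating pins, top 48 mm above the work surface; origin at the centre of its underside, 38 mm from the fixture's origin along its +x. It must not be moved.
- wood: Planed pine block, 75 x 145 x 36 mm, lying flat; origin at the centre of its underside. Bystander: keep clear of it.
- square: Steel engineer's square, 90 x 118 x 14 mm, lying flat; origin at the centre of its underside. Bystander: leave alone.

How it is judged:
On the way:
1. the strap lies flat, eye within 8 mm of the bore's axis, nose on the manifold (horizontal distance between strap and bore below 0.008 m and z of strap in the frame of bore between 0.0085 and 0.015 m and angle between strap's own z axis and vertical below 0.06 rad and angle between the x axis of strap and the x axis of fixture, either way round below 0.3 rad and x of strap_grip in the frame of bore above 0.03 m), for 0.2 s.
At the end, for the whole second after the job is handed in: Pin upright in the bore, within 2.5 mm of its axis, collar 20.5 to 26.5 mm above site bore (24 = on the strap); strap flat (0.04 rad), underside 9.5 to 13.5 mm above site bore, eye within 3 mm of the pin, +x along the fixture's +x within 0.3 rad; released, at rest (z of pin in the frame of bore between 0.0205 and 0.0265 m and horizontal distance between pin and bore below 0.0025 m and angle between pin's own z axis and vertical below 0.06 rad and horizontal distance between strap and pin below 0.003 m and z of strap in the frame of bore between 0.0095 and 0.0135 m and angle between strap's own z axis and vertical below 0.04 rad and angle between the x axis of strap and the x axis of fixture, either way round below 0.3 rad and x of strap_grip in the frame of bore above 0.03 m and linear speed of each of pin, strap below 0.02 m/s); the robot touches nothing.
It fails at once if the pin is forced: it presses on the strap, the rings, the fixture or the stand with more than 50 N (contact force between pin and strap above 50 N or contact force between pin and ring_up above 50 N or contact force between pin and ring_low above 50 N or contact force between pin and fixture above 50 N or contact force between pin and stand above 50 N).
It fails at once if the manifold is moved by more than 8 mm (distance of manifold from where it was at the start of the episode above 0.008 m).
It fails at once if the engineer's square is moved by more than 20 mm (distance of square from where it was at the start of the episode above 0.02 m).
It also fails if it takes over 72 s, if anything falls off the work surface, if the arm or the gripper's body presses on something with over 40 N, if the wrist force passes 120 N, or if a joint passes its speed limit or range.

ROBOT

A 7-joint arm with a two-finger parallel gripper is mounted at the origin on a cart in front of the work surface, level with it; the furniture and walls round the work are solid. World frame = base frame: x ahead of the robot, y to its left, z up, the work surface at z = 0. Lengths are in m, angles in rad, forces in N, time in s.
With the tool pointing down it reaches from about 0.4 to 0.875 m from the base axis. Payload 19.3 kg.
Tool frame: the origin (TCP) lies on the mounting face of the last link; the fingertips stand 173 mm ahead of it and the grasp point (between the pads) lies 155 mm ahead of it (bot.grip_point_offset is the distance from the TCP to the grasp point, in m); z points along the fingers, y is the line along which they close (so a half turn about z gives the same grasp; the last joint's range is limited). The gripper opens to 85 mm and grips with 20 to 120 N. Pads are 22 mm wide; open, the fingers measure 114 mm over their backs; the gripper's body (76 mm by 85 mm) begins 54 mm behind the grasp point. The pads swing forward as they close: fully open they stand 13 mm farther back than shut.
Start: joints at [1.222, 0.521, -0.036, 1.599, 0.021, 1.021, -0.113], TCP at [0.172, -0.601, 0.405] pointing down, gripper open.
Joint ranges: [-2.91, 2.91], [-0.3, 2.13], [-1.5, 1.42], [0.17, 2.43], [-1.26, 4.41], [0.16, 1.93], [-2.52, 2.52]. Speed limits (rad/s): [1.89, 1.89, 2.39, 2.39, 3.01, 3.01, 3.01].

INTERFACE

Orientations are given as [roll, pitch, yaw] about the fixed x, y, z axes, in that order (R = Rz(yaw) Ry(pitch) Rx(roll)).
In Python, from workcell import bot gives the robot as it stands.
- The arm moves only by the tool arm_command, never from a script. Its argument "deltas" is a list of rows, each a list of 3 entries, a list of its own where there are three numbers: the shift along the tool's x, y, z in cm, then the turn, a rotation vector about the tool's x, y, z in rad, then the finger opening in cm, from 0 to 8.54. In form: [[[tx, ty, tz], [rx, ry, rz], claw], ...]. A call has 1 to 20 rows; each row shifts and turns the commanded pose from where the row before left it, along the tool's axes as they then stand; what a row does not reach is not made up. A row lasts 1/10 s, in which the tool goes at most 50 mm and 8.59 degrees, less where a joint would pass 70% of its speed; a pose out of reach is approached as far as the arm can. A call with a gripper value outside its range is refused whole. The fingers move at their own pace and stop on an object; "newtons" is the grip in N (left out, the last holds). Time passes only in rows, so rows that do not move let the fingers close. It gives the time, the measured TCP pose, the force, the opening and the grip force at its end, in the units of the state.
- bot.observe(): the state, without advancing time (a new reading comes with each control period).
- bot.grab_frame(name): name is "scene" or "top" or "wrist"; returns a dict with "frame" (480x640x3 uint8, red, green, blue), "K" (3x3 intrinsics, pixels), "rvec" (rotation vector, rad) and "tvec" (3), from world to camera coordinates, as OpenCV has them; the wrist camera has in their place "T_tool_cam" (4x4, takes a point from camera to tool coordinates, whose origin is the TCP and whose axes are the flange's). Camera axes: x right, y down, z forward; pixel columns grow to the right and rows downward; lengths in m; the calibration is good to about 2 mm. A picture is of the moment at which its call begins: read the wrist's pose just before it. There is no depth.
- bot.job_done(): hands the job in; it is judged then, once.
Trained networks look in a picture, given as the dict that the camera call returned (one of the last four; its "shot" number tells which), for a name from the list of things; names that differ only in an ending like _2 or _b are one class to them, and where a whole thing is asked for, a point or a joint stands for the part that bears it (a point fixed in the world has none). Each returns a list of dicts, best first, with "p" (0 to 1); they miss things now and then, are a little off and sometimes report something else, mostly with a low value. They report only what shows in the picture. A call takes as long as a camera call.
- bot.find_in(name, picture): "rect" ([left, top, width, height] in pixels, round what is visible of it).
- bot.mark_of(name, picture): "at" ([column, row] in pixels: a listed point, or the origin of a listed thing).
The state is a dict: "clock": time; "qpos": joint angles; "qd": joint speeds; "joint_efforts": joint torques, N m; "position": TCP position; "tool_rot": TCP orientation; "force": force on the tool from outside, world axes, zero at the start; "moment": the same for the moment, N m; "grip_width": finger opening in m; "finger_force": force on a finger pad.
Only numpy, scipy, OpenCV 4.12 (cv2) and the standard library are available. Lean on these libraries where they do the work, as an engineer would, in place of code of your own. Each camera call takes 0.05 s, during which the arm holds its last target. There are 200 camera calls.

## Working session

There is one attempt and no reset: what is moved stays moved. The work goes in short steps, Python scripts to look and compute and a tool call to move; the robot and the scene stay as the last step left them, time stands still between calls to the robot, and variables do not carry over. Pictures are saved under pics/ and viewed, at most 10 in all, crops included, and the job is handed in when it is done.

Besides the shell and the picture viewer there is one more tool, called after "Emit:" as a command line: name --argument value ..., lists and objects as JSON in quotes. arm_command: Moves the arm, as the interface text tells. Its arguments: {"type":"object","properties":{"deltas":{"type":"array","items":{"type":"array"}},"newtons":{"type":"number"}},"required":["deltas"]}

```bash
ls; mkdir -p pics; cat > h.py <<'E'
import numpy as np, cv2
from workcell import bot
from scipy.spatial.transform import Rotation as R
def proj(f):
    return cv2.Rodrigues(np.array(f["rvec"],float))[0], np.array(f["tvec"],float).ravel()
def ray(f,px,st=None):
    K=np.array(f["K"]); d=np.linalg.inv(K)@[px[0],px[1],1]
    if "rvec" in f:
        r,t=proj(f); return -r.T@t, r.T@d/np.linalg.norm(d)
    T=np.array(f["T_tool_cam"]); W=np.eye(4); W[:3,:3]=R.from_euler('xyz',st["tool_rot"]).as_matrix(); W[:3,3]=st["position"]
    W=W@T; return W[:3,3], W[:3,:3]@d/np.linalg.norm(d)
def tri(rays):
    A=np.zeros((3,3)); b=np.zeros(3)
    for o,d in rays:
        P=np.eye(3)-np.outer(d,d); A+=P; b+=P@o
    p=np.linalg.solve(A,b); return p,[np.linalg.norm((np.eye(3)-np.outer(d,d))@(p-o))*1000 for o,d in rays]
def atz(r,z): o,d=r; return o+d*(z-o[2])/d[2]
def save(f,n): cv2.imwrite("pics/"+n,cv2.cvtColor(f["frame"],cv2.COLOR_RGB2BGR))
E
python3 - <<'E'
from h import *
np.set_printoptions(precision=4,suppress=True)
print(bot.observe())
fs={}
for n in("scene","top"):
    f=bot.grab_frame(n); fs[n]=f; save(f,n+"0.png")
    print(n,ray(f,(320,240)))
for name in ["fixture","bore","ring_top","strap","strap_grip","pin","pin_nose","stand","manifold","wood","square"]:
    rs=[]
    for n in fs:
        m=bot.mark_of(name,fs[n])[:2]; b=bot.find_in(name,fs[n])[:1]
        print(name,n,[(np.round(x["at"],1),round(x["p"],2)) for x in m],[(np.round(x["rect"]),round(x["p"],2)) for x in b])
        if m: rs.append(ray(fs[n],m[0]["at"]))
    if len(rs)==2: print("   ",*tri(rs))
E
```

```text
pics
{'clock': 0.0, 'qpos': array([ 1.2218,  0.522 , -0.0363,  1.6   ,  0.0212,  1.0211, -0.1128]), 'qd': array([-0.0012, -0.001 , -0.0025,  0.0006, -0.0002, -0.0007, -0.0027]), 'joint_efforts': array([  0.    , -92.7123,   1.9799, -36.994 ,   0.0179,   0.0081,
         0.0001]), 'position': array([ 0.172 , -0.6007,  0.4041]), 'tool_rot': array([-3.1405,  0.0001,  0.2788]), 'force': array([ 0.5851,  0.4208, -0.3371]), 'moment': array([-0.013 ,  0.0219,  0.0071]), 'finger_force': 0.0, 'grip_width': 0.0852547817656109}
scene (array([0.2021, 0.5626, 0.7229]), array([ 0.3346, -0.6114, -0.7171]))
top (array([0.3847, 0.0104, 0.9543]), array([ 0.177 ,  0.0021, -0.9842]))
fixture scene [(array([317. , 238.6]), 0.7)] [(array([253., 200., 135.,  80.]), 0.75)]
fixture top [(array([360.9, 244.8]), 0.71)] [(array([328., 178.,  67., 146.]), 0.79)]
    [ 0.5493 -0.0599 -0.0066] [np.float64(0.3130534182394701), np.float64(0.3130534182395463)]
bore scene [(array([361.1, 244.8]), 0.82)] [(array([254., 201., 137.,  79.]), 0.91)]
bore top [(array([364.6, 298.6]), 0.91)] [(array([329., 177.,  66., 144.])
[... 1499 characters left out ...]
 scene [(array([305.6, 224. ]), 0.91)] [(array([263., 185.,  76.,  79.]), 0.69)]
manifold top [(array([363.9, 226.7]), 0.97), (array([467.6, 311.6]), 0.28)] [(array([314., 195.,  96.,  59.]), 0.82)]
    [ 0.5772 -0.0636  0.0179] [np.float64(0.4961748758212414), np.float64(0.49617487582152725)]
wood scene [(array([315.6, 171.4]), 0.76)] [(array([287., 141.,  57.,  49.]), 0.82)]
wood top [(array([456. , 190.5]), 0.76)] [(array([413., 159.,  93.,  57.]), 0.86)]
    [ 0.6448 -0.2273  0.0119] [np.float64(1.4125777825557255), np.float64(1.4125777825559815)]
square scene [(array([361.1, 238.5]), 0.67)] [(array([185., 294.,  41.,  31.]), 0.57)]
square top [] [(array([210., 171.,  17.,  57.]), 0.94)]
```

```bash
python3 - <<'E'
import cv2
a=cv2.imread("pics/top0.png")[150:350,180:520]
cv2.imwrite("pics/t0c.png",cv2.resize(a,(782,460),interpolation=cv2.INTER_CUBIC))
E
```

```text
(no output)
```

View pics/t0c.png

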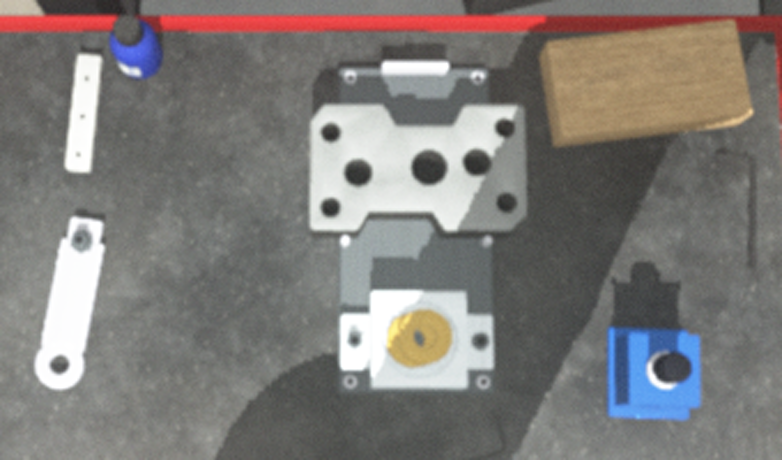

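View pics/scene0.png

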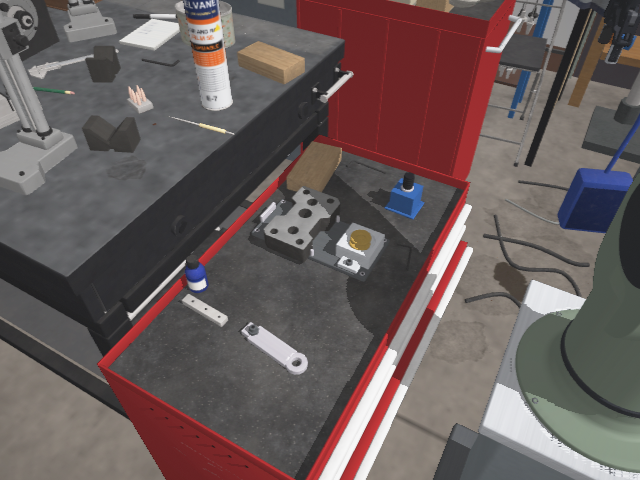

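The top view shows the strap (eye at about crop (60,364)), the fixture (tower with rings at about (420,338)) and the pin in the blue stand at about (670,368). In the scene view everything lies in a red-walled tray with the square near (205,310). Next I approach the stand for wrist views.

Emit:
arm_command --deltas '[[[0,0,0],[0,0,0.14],8.5],[[0,0,0],[0,0,0.14],8.5],[[3.3,-2.9,0],[0,0,0],8.5],[[3.3,-2.9,0],[0,0,0],8.5],[[3.3,-2.9,0],[0,0,0],8.5],[[3.3,-2.9,0],[0,0,0],8.5],[[3.3,-2.9,0],[0,0,0],8.5],[[3.3,-2.9,0],[0,0,0],8.5],[[3.3,-2.9,0],[0,0,0],8.5],[[0,-4,0],[0,0,0],8.5],[[0,-4,0],[0,0,0],8.5],[[0,-4,0],[0,0,0],8.5],[[0,0,0],[0,0,0],8.5],[[0,0,0],[0,0,0],8.5]]'

```text
clock: 3.7
position: [0.4036, -0.2777, 0.4051]
tool_rot: [3.141, -0.001, 0.0]
force: [0.1, -0.3, -0.3]
grip_width: 0.0847
finger_force: 0.0
```

```bash
cat >> h.py <<'E'
def wr(n,names):
    st=bot.observe(); f=bot.grab_frame("wrist"); save(f,n)
    print(st["position"].round(4),st["tool_rot"].round(3),st["qpos"].round(2),st["clock"])
    out={}
    for k in names:
        m=bot.mark_of(k,f)[:1]; b=bot.find_in(k,f)[:1]
        print(k,[(np.round(x["at"],1),round(x["p"],2)) for x in m],[(np.round(x["rect"]),round(x["p"],2)) for x in b])
        if m and m[0]["p"]>.3: out[k]=ray(f,m[0]["at"],st)
    return f,st,out
E
python3 - <<'E'
from h import *
np.set_printoptions(precision=4,suppress=True)
f,st,o=wr("w1.png",["pin","stand","bore","ring_top","manifold","square","wood"])
print(f["T_tool_cam"],f["K"])
for k,r in o.items(): print(k,atz(r,{"pin":.05,"stand":0,"bore":.036,"ring_top":.048,"manifold":.012}.get(k,0)))
E
```

```text
[ 0.4036 -0.2777  0.4051] [ 3.141 -0.001  0.   ] [ 0.54  0.31 -0.07  1.94  0.03  0.89 -1.12] 3.7
pin [(array([258.4, 178.9]), 0.6)] [(array([237., 162.,  36.,  42.]), 0.71)]
stand [] []
bore [(array([ 44.6, 149.5]), 0.59)] [(array([  0.,  27., 142., 166.]), 0.94)]
ring_top [(array([ 35. , 151.3]), 0.82)] [(array([  0.,  27., 140., 167.]), 0.57)]
manifold [(array([52.5, 36.7]), 0.73)] [(array([  0.,   2., 140.,  43.]), 0.83)]
square [] []
wood [] []
[[ 0.0006 -0.9514 -0.308   0.0797]
 [ 1.      0.0005  0.0002 -0.0008]
 [-0.     -0.308   0.9514  0.0308]
 [ 0.      0.      0.      1.    ]] [[409.6547   0.     319.8959]
 [  0.     409.6547 242.7273]
 [  0.       0.       1.    ]]
pin [ 0.4316 -0.2285  0.05  ]
bore [ 0.4531 -0.0547  0.036 ]
ring_top [ 0.4528 -0.0548  0.048 ]
manifold [ 0.5392 -0.0634  0.012 ]
```

Emit:
arm_command --deltas '[[[1.8,-4.4,0],[0,0,0],8.5],[[1.8,-4.4,0],[0,0,0],8.5],[[1.8,-4.4,0],[0,0,0],8.5],[[1.8,-4.4,0],[0,0,0],8.5],[[1.8,-4.4,0],[0,0,0],8.5],[[0,0,0],[0,0,0],8.5],[[0,0,0],[0,0,0],8.5]]'

```text
clock: 5.15
position: [0.4938, -0.0573, 0.4046]
tool_rot: [-3.142, 0.0, 0.001]
force: [0.7, -1.4, 0.1]
grip_width: 0.085
finger_force: 0.0
```

```bash
python3 - <<'E'
from h import *
np.set_printoptions(precision=4,suppress=True)
f,st,o=wr("w2.png",["bore","ring_top","manifold","fixture","pin"])
for k,r in o.items(): print(k,atz(r,{"pin":.05,"stand":0,"bore":.036,"ring_top":.048,"manifold":.012}.get(k,0)))
E
```

```text
[ 0.4938 -0.0573  0.4046] [-3.142  0.     0.001] [ 0.14  0.32 -0.17  1.92  0.07  0.9  -1.64] 5.15
bore [(array([316., 255.]), 0.62)] [(array([240.,   0., 154., 297.]), 0.7)]
ring_top [(array([318.7, 258.1]), 0.88)] []
manifold [(array([318.8, 105.4]), 0.81)] [(array([210.,  34., 215., 130.]), 0.82)]
fixture [(array([318.7, 149.5]), 0.95)] [(array([244.,   0., 151., 292.]), 0.61)]
pin [(array([522. , 283.7]), 0.79)] [(array([508., 271.,  45.,  46.]), 0.78)]
bore [ 0.4528 -0.0532  0.036 ]
ring_top [ 0.4543 -0.0556  0.048 ]
manifold [ 0.5772 -0.0555  0.012 ]
fixture [ 0.54   -0.0554  0.    ]
pin [ 0.432  -0.2302  0.05  ]
```

View pics/w2.png

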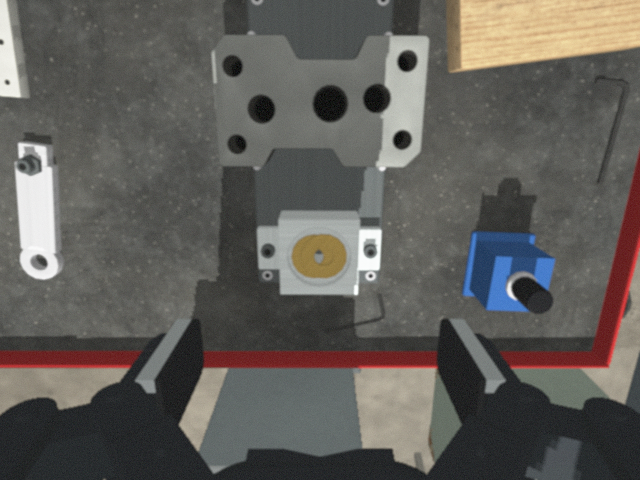

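The wrist view shows the tower rim spanning roughly (279,211)-(360,295) with the rings centred about (319,256), and the manifold above it. The strap is at the left with its eye at (40,262), and the pin's handle is at about (535,293). I'll enlarge the tower to measure it.

```bash
python3 - <<'E'
import cv2
a=cv2.imread("pics/w2.png")[200:300,255:390]
a=cv2.resize(a,None,fx=5.8,fy=5.8,interpolation=cv2.INTER_CUBIC)
cv2.imwrite("pics/w2c.png",cv2.convertScaleAbs(a,alpha=1.1))
print(a.shape)
E
```

```text
(580, 783, 3)
```

View pics/w2c.png

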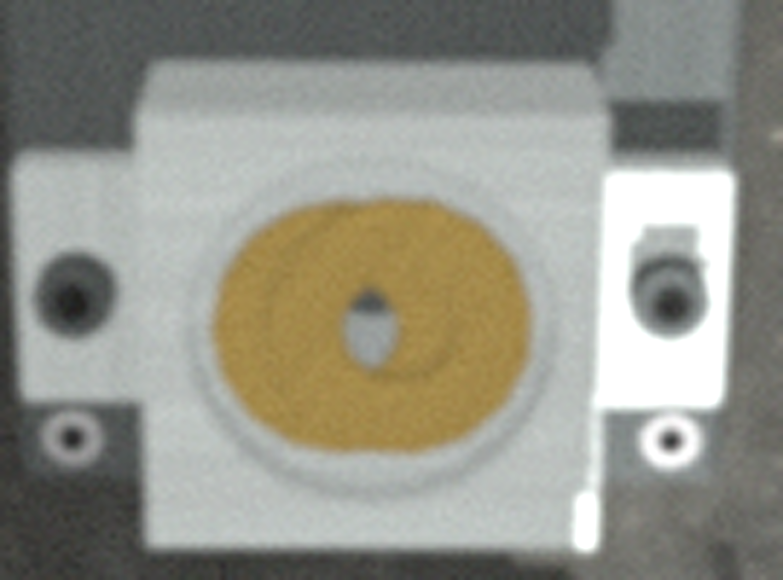

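The crop shows the counterbore rim as a circle centred near crop (371,328). The two rings are offset left and right, giving a union outline from (213,200) to (530,452) and a lens-shaped opening at (345-397, 285-367). I'll fit their positions and estimate the strap.

```bash
cat > fit.py <<'E'
from h import *
from scipy.optimize import minimize
np.set_printoptions(precision=4,suppress=True)
im=cv2.imread("pics/w2.png"); hsv=cv2.cvtColor(cv2.GaussianBlur(im,(3,3),0),cv2.COLOR_BGR2HSV)
K=np.array([[409.6547,0,319.8959],[0,409.6547,242.7273],[0,0,1]])
T=np.array([[.0006,-.9514,-.308,.0797],[1,.0005,.0002,-.0008],[0,-.308,.9514,.0308],[0,0,0,1]])
W=np.eye(4);W[:3,:3]=R.from_euler('xyz',[-3.142,0,.001]).as_matrix();W[:3,3]=[.4938,-.0573,.4046]
C=np.linalg.inv(W@T)
def px(P): q=P@C[:3,:3].T+C[:3,3]; q=q@K.T; return q[:,:2]/q[:,2:]
S=8;x0,y0,w,h=270,205,100,95
m=cv2.inRange(hsv,(12,90,40),(35,255,255))[y0:y0+h,x0:x0+w]
big=cv2.resize(m,None,fx=S,fy=S,interpolation=cv2.INTER_LINEAR)>127
mm=cv2.moments(m,True); print("brass px",m.astype(bool).sum(),mm["m10"]/mm["m00"]+x0,mm["m01"]/mm["m00"]+y0)
a=np.linspace(0,2*np.pi,90)
def circ(cx,cy,z,r): return ((px(np.c_[cx+r*np.cos(a),cy+r*np.sin(a),0*a+z])-[x0-.5,y0-.5])*S).round().astype(np.int32)
def render(p):
    M=np.zeros((h*S,w*S),np.uint8); H=np.ones_like(M)
    for (x,y,z) in ((p[0],p[1],.048),(p[2],p[3],.042)):
        for zz in (z,z-.006):
            cv2.fillPoly(M,[circ(x,y,zz,.02)],1); t=np.zeros_like(M); cv2.fillPoly(t,[circ(x,y,zz,.008)],1); H&=t
    return (M&(1-H)).astype(bool)
def cost(p):
    q=render(np.array(p)/1000); return (q^big).sum()/S/S
c=np.array([453.5,-55.5])
for s in(-1,1):
    best=min((minimize(cost,[c[0]+d,c[1]+4*s,c[0]+d,c[1]-4*s],method="Nelder-Mead",options=dict(initial_simplex=None,xatol=.02,fatol=.2,maxiter=400)) for d in(-1,1)),key=lambda r:r.fun)
    print(s,best.x,best.fun)
# rim circle
st=dict(position=W[:3,3],tool_rot=[-3.142,0,.001]); f=dict(K=K,T_tool_cam=T)
print("rim", atz(ray(f,(255+371.3/5.8-.4,200+329/5.8-.4),st),.044))
for u in((140,113),(602,113),(148,548),(598,548)): print("corner",atz(ray(f,(255+u[0]/5.8-.4,200+u[1]/5.8-.4),st),.044))
print("eye",atz(ray(f,(40,262),st),.012),"screw",atz(ray(f,(28,162),st),.025))
E
python3 fit.py
```

```text
brass px 1757 318.796812749004 255.6659077973819
-1 [454.9817 -58.0248 452.8924 -53.0268] 180.328125
1 [455.055  -53.4093 452.7028 -58.4583] 182.796875
rim [ 0.4545 -0.0557  0.044 ]
corner [ 0.4873 -0.0225  0.044 ]
corner [ 0.4874 -0.0887  0.044 ]
corner [ 0.4191 -0.0217  0.044 ]
corner [ 0.4192 -0.0902  0.044 ]
eye [0.4369 0.207  0.012 ] screw [0.5316 0.1888 0.025 ]
```

```bash
cat >> fit.py <<'E'
import sys
g=cv2.cvtColor(im,cv2.COLOR_BGR2GRAY)[228:285,285:352].astype(float)
g=cv2.GaussianBlur(g,(0,0),.8); g=np.clip((g-100)/(160-100),0,1)*255 if False else g
lo,hi=np.percentile(g,[8,75]); v=(np.clip((g-lo)/(hi-lo),0,1)*255).astype(np.uint8)
cv2.imwrite("pics/w2e.png",cv2.resize(v,None,fx=9,fy=9,interpolation=cv2.INTER_CUBIC)); print(lo,hi)
mb=cv2.resize(m,None,fx=4,fy=4)
E
python3 fit.py | tail -1
```

```text
123.09140051763003 166.1860333404594
```

View pics/w2e.png

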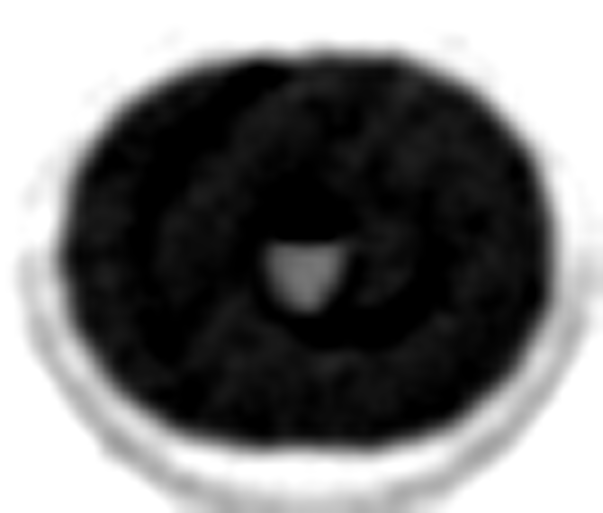

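The stretched crop shows a dark arc to the lower right of the lens, the far wall of a hole. So the right-hand (−y) ring is the upper one, about (+2,−3) mm off axis, and the lower is about (−1,+3) mm. Now I move over the strap.

Emit:
arm_command --deltas '[[[0.4,-4.3,0],[0,0,0],8.5],[[0.4,-4.3,0],[0,0,0],8.5],[[0.4,-4.3,0],[0,0,0],8.5],[[0.4,-4.3,0],[0,0,0],8.5],[[0.4,-4.3,0],[0,0,0],8.5],[[0.4,-4.3,0],[0,0,0],8.5],[[0,0,3],[0,0,0.1],8.5],[[0,0,3],[0,0,0.09],8.5],[[0,0,0],[0,0,0],8.5],[[0,0,0],[0,0,0],8.5]]'

```text
clock: 6.7
position: [0.5181, 0.1997, 0.3452]
tool_rot: [3.141, 0.0, -0.189]
force: [0.3, 0.3, 1.1]
grip_width: 0.0852
finger_force: 0.0
```

```bash
python3 - <<'E'
from h import *
np.set_printoptions(precision=4,suppress=True)
f,st,o=wr("w3.png",["strap","strap_grip"])
for k,r in o.items(): print(k,atz(r,{"strap":0,"strap_grip":.006}[k]))
# own: bright strap mask
g=cv2.cvtColor(f["frame"],cv2.COLOR_RGB2GRAY)
_,m=cv2.threshold(g,170,255,0)
m=cv2.morphologyEx(m,cv2.MORPH_CLOSE,np.ones((5,5)))
n,l,s,c=cv2.connectedComponentsWithStats(m)
for i in range(1,n):
    if s[i,4]>800:
        cs,_=cv2.findContours((l==i).astype(np.uint8),cv2.RETR_EXTERNAL,cv2.CHAIN_APPROX_NONE)
        print(s[i],cv2.minAreaRect(cs[0]))
a=f["frame"][:,:,::-1]
cv2.imwrite("pics/w3c.png",a[60:360,170:470].repeat(2,0).repeat(2,1))
E
```

```text
[0.5181 0.1997 0.3452] [ 3.141  0.    -0.189] [-0.33  0.49 -0.2   1.84  0.13  0.83 -2.35] 6.7
strap [(array([329.8, 307. ]), 0.67)] [(array([577.,   1.,  63., 298.]), 0.65)]
strap_grip [(array([320.8, 263.4]), 0.91)] [(array([301., 179.,  48., 154.]), 0.78)]
strap [0.4383 0.2071 0.    ]
strap_grip [0.4809 0.2068 0.006 ]
[ 271    0   43  134 3502] ((292.5846252441406, 65.17691802978516), (134.7017059326172, 27.163606643676758), 82.87498474121094)
[ 303  182   47  153 5036] ((325.8201599121094, 258.09832763671875), (151.6410369873047, 42.15510559082031), 87.89834594726562)
```

View pics/w3c.png

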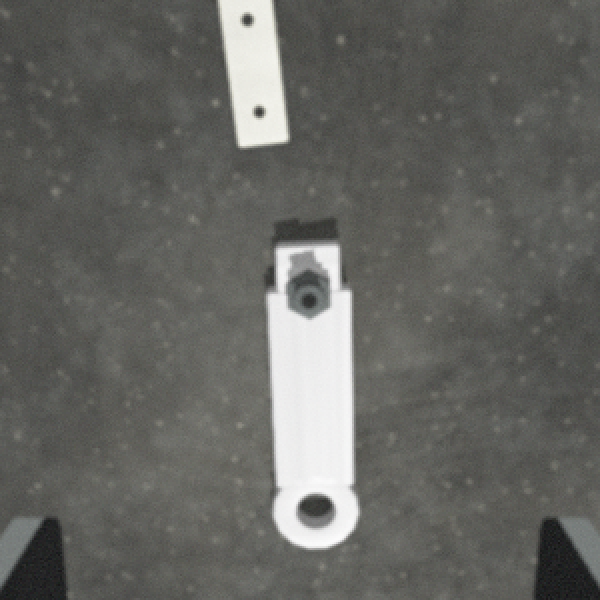

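The strap lies almost straight up the image, with its eye at px (328,315) and bar midline from px (324.7,207) to (327.5,302). The square is well clear above it.

```bash
python3 - <<'E'
from h import *
np.set_printoptions(precision=4,suppress=True)
K=np.array([[409.6547,0,319.8959],[0,409.6547,242.7273],[0,0,1]])
T=np.array([[.0006,-.9514,-.308,.0797],[1,.0005,.0002,-.0008],[0,-.308,.9514,.0308],[0,0,0,1]])
st=dict(position=[.5181,.1997,.3452],tool_rot=[3.141,0,-.189]); f=dict(K=K,T_tool_cam=T)
P=lambda u,v,z: atz(ray(f,(170+u/2,60+v/2),st),z)
e=P(316,510,.012); a=P(309.5,294,.012); b=P(315,485,.012); l=P(268,295,.012);r=P(351,293,.012); n0=P(308,243,.012)
f1=P(316,548,.012)
print(e,a,b,"w",np.linalg.norm(l-r),"noselen",np.linalg.norm(n0-e),np.linalg.norm(f1-e))
y=np.arctan2(*(a-b)[[1,0]]); print(y)
d=np.array([np.cos(y),np.sin(y),0]); g=e+.042*d; print("grip",g)
Rt=R.from_euler('xyz',st["tool_rot"]).as_matrix()
print("delta tool cm",Rt.T@(np.r_[g[:2],.172]-st["position"])*100)
E
```

```text
[0.4377 0.2088 0.012 ] [0.5275 0.1947 0.012 ] [0.4489 0.2072 0.012 ] w 0.03132237689024701 noselen 0.11020256069616283 0.017712093278586593
-0.156654701859165
grip [0.4792 0.2023 0.012 ]
delta tool cm [-3.8729  0.4703 17.3203]
```

Emit:
arm_command --deltas '[[[-1.9,0.2,3.5],[0,0,0],8.5],[[-2.0,0.3,3.5],[0,0,0],8.5],[[0,0,4],[0,0,-0.03],8.5],[[0,0,3.3],[0,0,0],8.5],[[0,0,2],[0,0,0],8.5],[[0,0,0.9],[0,0,0],8.5],[[0,0,0],[0,0,0],8.5],[[0,0,0],[0,0,0],8.5]]' --newtons 40

```text
clock: 7.75
position: [0.4792, 0.2024, 0.1738]
tool_rot: [-3.141, -0.001, -0.161]
force: [0.5, -0.5, 0.7]
grip_width: 0.0852
finger_force: 0.0
```

Emit:
arm_command --deltas '[[[0,0,0],[0,0,0],5],[[0,0,0],[0,0,0],2.5],[[0,0,0],[0,0,0],2],[[0,0,0],[0,0,0],2],[[0,0,0],[0,0,0],2],[[0,0,0],[0,0,0],2],[[0,0,0],[0,0,0],2]]' --newtons 60

```text
clock: 8.45
position: [0.4788, 0.2022, 0.1733]
tool_rot: [-3.141, -0.001, -0.161]
force: [-2.6, -1.1, 13.6]
grip_width: 0.0295
finger_force: 59.1
```

Emit:
arm_command --deltas '[[[0,0,-2],[0,0,0],2],[[0,0,-3],[0,0,0],2],[[0,0,-4],[0,0,0],2],[[0,0,-3],[0,0,-0.05],2],[[0,0,0],[0,0,-0.06],2],[[0,0,0],[0,0,-0.05],2],[[0.2,2,0],[0,0,0],2],[[0.3,4,0],[0,0,0],2],[[0.3,4,0],[0,0,0],2],[[0.3,4,0],[0,0,0],2],[[0.3,4,0],[0,0,0],2],[[0.2,4,0],[0,0,0],2],[[0.0,2.5,0],[0,0,0],2],[[0,1.3,0],[0,0,0],2],[[0,0,0],[0,0,0],2],[[0,0,0],[0,0,0],2]]'

```text
clock: 10.05
position: [0.4944, -0.055, 0.2926]
tool_rot: [-3.141, 0.0, -0.001]
force: [-0.2, 0.9, -3.6]
grip_width: 0.0292
finger_force: 62.0
```

```bash
python3 - <<'E'
from h import *
np.set_printoptions(precision=4,suppress=True)
f,st,o=wr("w4.png",["strap","strap_grip"])
for k,r in o.items(): print(k,atz(r,st["position"][2]-.173))
a=f["frame"][:,:,::-1]
cv2.imwrite("pics/w4c.png",a[180:480,170:470].repeat(2,0).repeat(2,1))
E
```

```text
[ 0.4944 -0.055   0.2926] [-3.141  0.    -0.001] [ 0.17  0.49 -0.23  2.02  0.18  0.65 -1.75] 10.05
strap [(array([321.3, 411.9]), 0.89)] [(array([274., 146.,  92., 312.]), 0.74)]
strap_grip [(array([316.3, 331. ]), 0.84)] [(array([269., 147.,  99., 307.]), 0.94)]
strap [ 0.4531 -0.0548  0.1196]
strap_grip [ 0.4916 -0.0528  0.1196]
```

View pics/w4c.png

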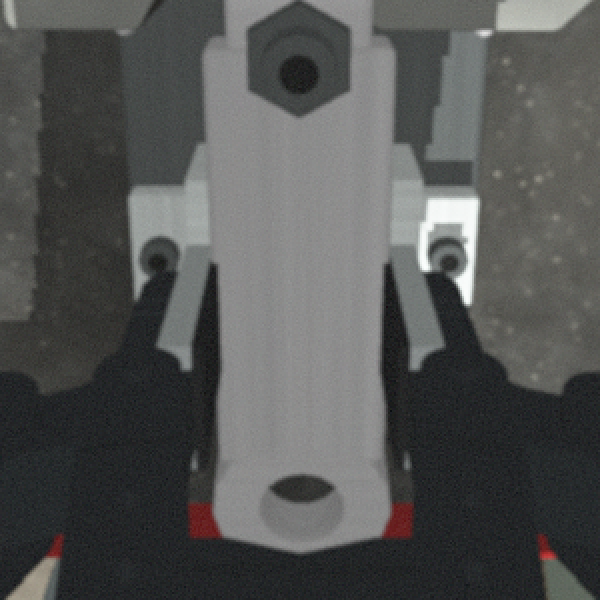

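The strap is held straight, eye rim centre at px (321,432), which puts the eye within 1 mm of the bore's x. I lower it onto the rings and manifold.

Emit:
arm_command --deltas '[[[0,0.1,2.5],[0,0,0],2],[[0,0,2],[0,0,0],2],[[0,0,1.2],[0,0,0],2],[[0,0,0.6],[0,0,0],2],[[0,0,0.3],[0,0,0],2],[[0,0,0.2],[0,0,0],2],[[0,0,0],[0,0,0],2],[[0,0,0],[0,0,0],2]]'

```text
clock: 11.1
position: [0.4946, -0.0569, 0.2252]
tool_rot: [3.142, -0.001, -0.001]
force: [0.4, -0.4, -3.9]
grip_width: 0.0298
finger_force: 62.0
```

Emit:
arm_command --deltas '[[[0,-0.1,0.1],[0,0,0],2],[[0,0,0.1],[0,0,0],2],[[0,0,0.1],[0,0,0],2],[[0,0,0.05],[0,0,0],2],[[0,0,0],[0,0,0],2],[[0,0,0],[0,0,0],2]]'

```text
clock: 11.7
position: [0.4944, -0.0558, 0.2213]
tool_rot: [-3.142, 0.0, -0.001]
force: [-0.8, 0.7, -1.4]
grip_width: 0.0294
finger_force: 62.5
```

Emit:
arm_command --deltas '[[[0,0,0.05],[0,0,0],2],[[0,0,0],[0,0,0],2],[[0,0,0],[0,0,0],3.6],[[0,0,0],[0,0,0],4.5],[[0,0,0],[0,0,0],5],[[0,0,0],[0,0,0],5],[[0,0,-1],[0,0,0],6],[[0,0,-2.5],[0,0,0],8],[[0,0,-4],[0,0,0],8],[[0,0,-4],[0,0,0],8],[[0,0,-4],[0,0,0],8],[[0,0,-2.5],[0,0,0],8],[[0,0,0],[0,0,0],8],[[0,0,0],[0,0,0],8]]'

```text
clock: 13.1
position: [0.4942, -0.0559, 0.4013]
tool_rot: [3.141, -0.001, -0.001]
force: [0.1, 0.3, -0.7]
grip_width: 0.0799
finger_force: 0.0
```

```bash
python3 - <<'E'
from h import *
np.set_printoptions(precision=4,suppress=True)
f,st,o=wr("w5.png",["strap","strap_grip","pin"])
for k,r in o.items(): print(k,atz(r,dict(strap=.048,strap_grip=.054,pin=.05)[k]))
a=f["frame"][:,:,::-1][160:380,180:620]
cv2.imwrite("pics/w5c.png",cv2.resize(a,None,fx=1.8,fy=1.8,interpolation=cv2.INTER_CUBIC))
E
```

```text
[ 0.4942 -0.0559  0.4013] [ 3.141 -0.001 -0.001] [ 0.21  0.33 -0.27  1.92  0.11  0.9  -1.69] 13.1
strap [(array([320.1, 263.3]), 0.84)] [(array([302., 126.,  39., 162.]), 0.83)]
strap_grip [] [(array([295., 127.,  47., 158.]), 0.66)]
pin [(array([525.3, 283.1]), 0.87)] [(array([511., 272.,  43.,  46.]), 0.72)]
strap [ 0.4517 -0.0554  0.048 ]
pin [ 0.4344 -0.2296  0.05  ]
```

View pics/w5c.png

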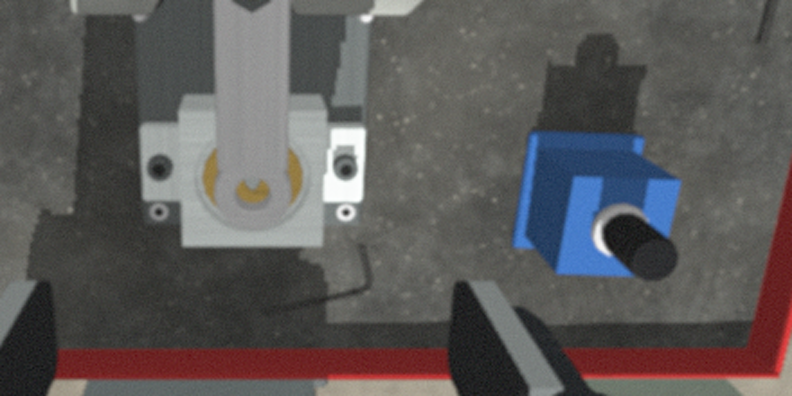

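The strap lies flat along +x with the eye at px (320.5,264), brass showing below it, and the manifold has not moved. The pin is upright in its stand with the handle top near px (544,304). Now over to the pin.

Emit:
arm_command --deltas '[[[-0.5,4.3,1.7],[0,0,0],5],[[-0.5,4.3,1.8],[0,0,0],5],[[-0.5,4.3,1.8],[0,0,0],5],[[-0.4,4.3,1.8],[0,0,0],5],[[0,0,0],[0,0,0],5],[[0,0,0],[0,0,0],5]]'

```text
clock: 14.05
position: [0.4749, -0.2284, 0.3289]
tool_rot: [-3.141, 0.001, -0.003]
force: [0.1, 0.5, 0.4]
grip_width: 0.0501
finger_force: 0.0
```

```bash
python3 - <<'E'
from h import *
np.set_printoptions(precision=4,suppress=True)
K=np.array([[409.6547,0,319.8959],[0,409.6547,242.7273],[0,0,1]])
T=np.array([[.0006,-.9514,-.308,.0797],[1,.0005,.0002,-.0008],[0,-.308,.9514,.0308],[0,0,0,1]])
s0=dict(position=[.4942,-.0559,.4013],tool_rot=[3.1416,-.001,-.001]); f0=dict(K=K,T_tool_cam=T)
print("eye",atz(ray(f0,(320.5,264.4),s0),.060),"top",atz(ray(f0,(543.9,303.9),s0),.085))
f,st,o=wr("w6.png",["pin"])
for k,r in o.items(): print(k,atz(r,.05), tri([r,ray(f0,(525.3,283.1),s0)]))
g=cv2.cvtColor(f["frame"],cv2.COLOR_RGB2GRAY)
a=f["frame"][:,:,::-1][180:380,200:440]
cv2.imwrite("pics/w6c.png",cv2.resize(a,None,fx=2.5,fy=2.5,interpolation=cv2.INTER_CUBIC))
E
```

```text
eye [ 0.4553 -0.0556  0.06  ] top [ 0.4323 -0.2275  0.085 ]
[ 0.4749 -0.2284  0.3289] [-3.141  0.001 -0.003] [ 0.49  0.47 -0.2   1.92  0.13  0.76 -1.36] 14.05
pin [(array([322.4, 300.2]), 0.59)] [(array([303., 285.,  37.,  60.]), 0.77)]
pin [ 0.4336 -0.2291  0.05  ] (array([ 0.4345, -0.2291,  0.0511]), [np.float64(0.35091445242598257), np.float64(0.35091445242599834)])
```

View pics/w6c.png

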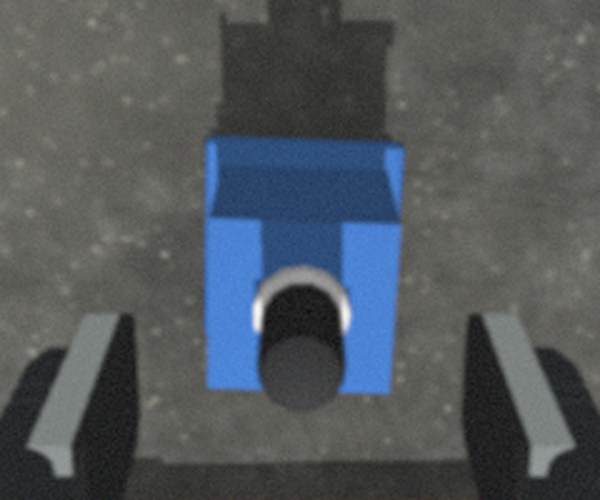

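The pin's handle top is at px (320.4,328), centred between the fingers, with its axis at about (0.433, -0.228). Descend and grip gently.

Emit:
arm_command --deltas '[[[-2.1,0,2],[0,0,0],5],[[-2.1,0,2.5],[0,0,0],5],[[0,0,2.5],[0,0,0],5],[[0,0,1.8],[0,0,0],5],[[0,0,1.1],[0,0,0],5],[[0,0,0],[0,0,0],5],[[0,0,0],[0,0,0],5],[[0,0,0],[0,0,0],3],[[0,0,0],[0,0,0],1.5],[[0,0,0],[0,0,0],1.5],[[0,0,0],[0,0,0],1.5],[[0,0,0],[0,0,0],1.5]]' --newtons 20

```text
clock: 15.4
position: [0.4335, -0.2278, 0.2315]
tool_rot: [3.141, -0.001, -0.001]
force: [-1.0, 1.2, 8.3]
grip_width: 0.0203
finger_force: 20.9
```

Emit:
arm_command --deltas '[[[0,0,-0.15],[0,0,0],1.5],[[0,0,0],[0,0,0],1.5],[[0,0,0],[0,0,0],1.5],[[0,0,-0.5],[0,0,0],1.5],[[0,0,-1.5],[0,0,0],1.5],[[0,0,-2],[0,0,0],1.5],[[0,0,-2],[0,0,0],1.5],[[0,0,-2],[0,0,0],1.5],[[0,0,0],[0,0,0],1.5],[[0,0,0],[0,0,0],1.5]]' --newtons 60

```text
clock: 16.4
position: [0.4331, -0.2278, 0.3123]
tool_rot: [3.141, -0.001, -0.001]
force: [-0.9, 0.2, -1.3]
grip_width: 0.0193
finger_force: 58.8
```

```bash
python3 - <<'E'
from h import *
np.set_printoptions(precision=4,suppress=True)
f,st,o=wr("w7.png",["pin","pin_nose"])
print(st["force"],st["grip_width"])
a=f["frame"][:,:,::-1][220:420,200:440]
cv2.imwrite("pics/w7c.png",cv2.resize(a,None,fx=3,fy=3,interpolation=cv2.INTER_CUBIC))
E
```

```text
[ 0.4331 -0.2278  0.3123] [ 3.141 -0.001 -0.001] [ 0.52  0.45 -0.2   2.03  0.14  0.68 -1.34] 16.4
pin [(array([322.3, 316.6]), 0.69)] [(array([292., 268.,  57., 128.]), 0.57)]
pin_nose [(array([321.2, 282. ]), 0.88)] [(array([277., 180.,  90., 113.]), 0.71)]
[-0.8652  0.2309 -1.2554] 0.019282351831962648
```

View pics/w7c.png

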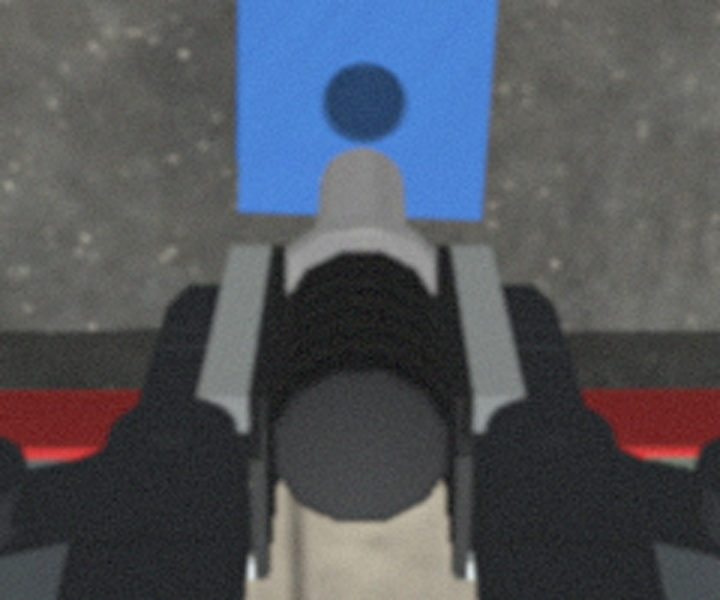

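The pin is clear of the stand and held upright between the pads, with nose front edge at px (320.7,269) and handle top centre at px (320,368). I carry it over the eye and hover just above.

Emit:
arm_command --deltas '[[[0.3,-2,0],[0,0,0],1.5],[[0.5,-3.8,0],[0,0,0],1.5],[[0.5,-3.8,0],[0,0,0],1.5],[[0.5,-3.8,0],[0,0,0],1.5],[[0.5,-2.8,0],[0,0,0],1.5],[[0,-1.0,0.6],[0,0,0],1.5],[[0,0,0.6],[0,0,0],1.5],[[0,0,0.6],[0,0,0],1.5],[[0,0,0],[0,0,0],1.5],[[0,0,0],[0,0,0],1.5]]'

```text
clock: 17.65
position: [0.4563, -0.0568, 0.294]
tool_rot: [3.141, 0.001, -0.003]
force: [0.4, -0.4, -0.8]
grip_width: 0.0189
finger_force: 58.9
```

```bash
python3 - <<'E'
from h import *
np.set_printoptions(precision=4,suppress=True)
f,st,o=wr("w8.png",["pin_nose","strap"])
print(st["force"],st["grip_width"])
a=f["frame"][:,:,::-1][200:350,240:400]
cv2.imwrite("pics/w8c.png",cv2.resize(a,None,fx=4,fy=4,interpolation=cv2.INTER_CUBIC))
E
```

```text
[ 0.4563 -0.0568  0.294 ] [ 3.141  0.001 -0.003] [ 0.17  0.44 -0.22  2.11  0.16  0.6  -1.74] 17.65
pin_nose [(array([321. , 282.6]), 0.61)] [(array([288., 269.,  64., 127.]), 0.61)]
strap [(array([318.8, 264.6]), 0.84)] [(array([285.,  48.,  68., 250.]), 0.9)]
[ 0.4193 -0.426  -0.7717] 0.018891030312139272
```

View pics/w8c.png

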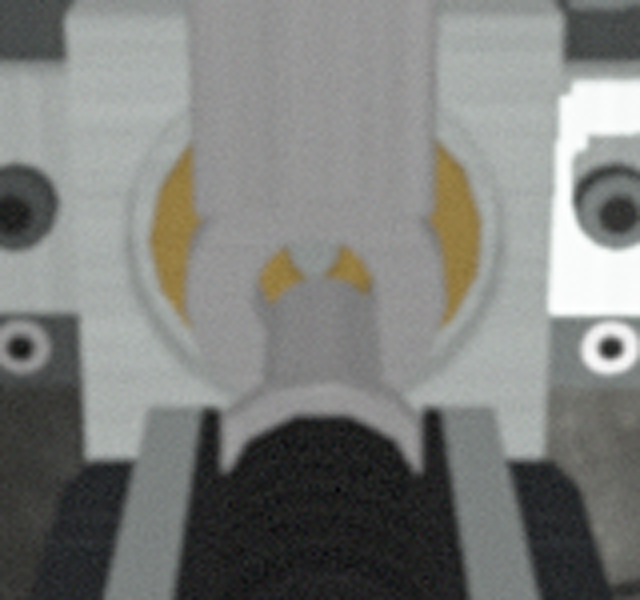

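The eye's rim runs from crop x 257 to 372 with its front edge at row 237. The pin's nose spans 266–378 with its front edge at row 280. The nose is aligned in x to within 0.5 mm but sits about 1 mm too far to −y. That was one picture more than the ten allowed, so I view no more and go on by feel.

Emit:
arm_command --deltas '[[[0,-0.1,0],[0,0,0],1.5],[[0,0,0.4],[0,0,0],1.5],[[0,0,0.4],[0,0,0],1.5],[[0,0,0.3],[0,0,0],1.5],[[0,0,0.3],[0,0,0],1.5],[[0,0,0.2],[0,0,0],1.5],[[0,0,0],[0,0,0],1.5],[[0,0,0],[0,0,0],1.5]]'

```text
clock: 18.7
position: [0.4562, -0.0548, 0.278]
tool_rot: [3.142, 0.001, -0.001]
force: [-2.1, -0.3, -1.3]
grip_width: 0.0194
finger_force: 59.0
```

Emit:
arm_command --deltas '[[[0,0.05,0.2],[0,0,0],1.5],[[0,0,0.2],[0,0,0],1.5],[[0,0,0.2],[0,0,0],1.5],[[0,0,0.1],[0,0,0],1.5],[[0,0,0.1],[0,0,0],1.5],[[0,0,0.1],[0,0,0],1.5],[[0,0,0],[0,0,0],1.5],[[0,0,0],[0,0,0],1.5]]'

```text
clock: 19.5
position: [0.4564, -0.0553, 0.2692]
tool_rot: [3.142, 0.0, -0.001]
force: [-3.4, 0.8, 2.6]
grip_width: 0.0191
finger_force: 59.9
```

Emit:
arm_command --deltas '[[[0,0,-0.1],[0,0,0],1.5],[[0.1,0.1,0],[0,0,0],1.5],[[0.1,0.1,0],[0,0,0],1.5],[[0,0.1,0],[0,0,0],1.5],[[0,0,0],[0,0,0],1.5],[[0,0,0.1],[0,0,0],1.5],[[0,0,0.1],[0,0,0],1.5],[[0,0,0.1],[0,0,0],1.5],[[0,0,0],[0,0,0],1.5],[[0,0,0],[0,0,0],1.5]]'

```text
clock: 20.5
position: [0.4584, -0.0583, 0.2671]
tool_rot: [3.142, 0.0, -0.001]
force: [-0.4, -1.3, -2.0]
grip_width: 0.0194
finger_force: 59.0
```

Emit:
arm_command --deltas '[[[0,0,0.1],[0,0,0],1.5],[[0,0,0.1],[0,0,0],1.5],[[0,0,0.1],[0,0,0],1.5],[[0,0,0.1],[0,0,0],1.5],[[0,0,0.1],[0,0,0],1.5],[[0,0,0],[0,0,0],1.5],[[0,0,0],[0,0,0],1.5]]'

```text
clock: 21.2
position: [0.4588, -0.0583, 0.2632]
tool_rot: [3.141, -0.002, -0.001]
force: [-5.7, -0.2, 27.3]
grip_width: 0.0193
finger_force: 62.4
```

Emit:
arm_command --deltas '[[[0,0,-0.2],[0,0,0],1.5],[[-0.1,-0.1,0],[0,0,0],1.5],[[-0.1,-0.15,0],[0,0,0],1.5],[[-0.1,-0.2,0],[0,0,0],1.5],[[0,-0.2,0],[0,0,0],1.5],[[0,0,0],[0,0,0],1.5],[[0,0,0.1],[0,0,0],1.5],[[0,0,0.05],[0,0,0],1.5],[[0,0,0.05],[0,0,0],1.5],[[0,0,0],[0,0,0],1.5],[[0,0,0],[0,0,0],1.5]]'

```text
clock: 22.3
position: [0.4554, -0.0517, 0.2622]
tool_rot: [-3.141, -0.0, -0.001]
force: [2.2, 0.3, -1.3]
grip_width: 0.0193
finger_force: 59.1
```

Emit:
arm_command --deltas '[[[0,0,0.1],[0,0,0],1.5],[[0,0,0.1],[0,0,0],1.5],[[0,0,0.1],[0,0,0],1.5],[[0,0,0],[0,0,0],1.5],[[0,0,0],[0,0,0],1.5]]'

```text
clock: 22.8
position: [0.4554, -0.0518, 0.2591]
tool_rot: [-3.142, 0.0, -0.001]
force: [2.2, 0.9, -1.2]
grip_width: 0.0188
finger_force: 59.1
```

Nose is about 4 mm into the lower ring with no load. I now carry both rings to the bore's axis and feel for the bore.

Emit:
arm_command --deltas '[[[0.05,0.1,0],[0,0,0],1.5],[[0.05,0.1,0],[0,0,0],1.5],[[0,0.1,0],[0,0,0],1.5],[[0,0.1,0],[0,0,0],1.5],[[0,0,0],[0,0,0],1.5],[[0,0,0.1],[0,0,0],1.5],[[0,0,0.05],[0,0,0],1.5],[[0,0,0.05],[0,0,0],1.5],[[0,0,0.05],[0,0,0],1.5],[[0,0,0],[0,0,0],1.5],[[0,0,0],[0,0,0],1.5]]'

```text
clock: 23.9
position: [0.4564, -0.0558, 0.2567]
tool_rot: [-3.142, 0.0, -0.001]
force: [-0.8, -0.1, -2.7]
grip_width: 0.0191
finger_force: 59.2
```

Emit:
arm_command --deltas '[[[0,0,0.1],[0,0,0],1.5],[[0,0,0.1],[0,0,0],1.5],[[0,0,0.1],[0,0,0],1.5],[[0,0,0],[0,0,0],1.5],[[0,0,0],[0,0,0],1.5]]'

```text
clock: 24.4
position: [0.4564, -0.0558, 0.2537]
tool_rot: [-3.142, 0.0, -0.001]
force: [-0.4, 0.1, -1.3]
grip_width: 0.0192
finger_force: 59.2
```

Clearly in the bore (3.5 mm below its mouth, no load). Lower on to the collar.

Emit:
arm_command --deltas '[[[0,0,0.15],[0,0,0],1.5],[[0,0,0.2],[0,0,0],1.5],[[0,0,0.2],[0,0,0],1.5],[[0,0,0.2],[0,0,0],1.5],[[0,0,0.2],[0,0,0],1.5],[[0,0,0.1],[0,0,0],1.5],[[0,0,0],[0,0,0],1.5],[[0,0,0],[0,0,0],1.5]]'

```text
clock: 25.2
position: [0.4564, -0.0558, 0.2432]
tool_rot: [-3.142, 0.0, -0.001]
force: [-1.3, 0.3, -2.2]
grip_width: 0.0194
finger_force: 59.2
```

Emit:
arm_command --deltas '[[[0,0,0.05],[0,0,0],1.5],[[0,0,0.05],[0,0,0],1.5],[[0,0,0.05],[0,0,0],1.5],[[0,0,0.05],[0,0,0],1.5],[[0,0,0],[0,0,0],1.5],[[0,0,0],[0,0,0],1.5]]'

```text
clock: 25.8
position: [0.4564, -0.0558, 0.2412]
tool_rot: [-3.142, 0.0, -0.001]
force: [-1.6, 0.4, -1.6]
grip_width: 0.0193
finger_force: 59.2
```

Emit:
arm_command --deltas '[[[0,0,0.05],[0,0,0],1.5],[[0,0,0.05],[0,0,0],1.5],[[0,0,0],[0,0,0],1.5],[[0,0,0],[0,0,0],1.5]]'

```text
clock: 26.2
position: [0.4564, -0.0557, 0.2408]
tool_rot: [3.141, -0.0, -0.001]
force: [-6.5, 1.1, 19.1]
grip_width: 0.0194
finger_force: 61.6
```

The collar bears on the strap at the expected height (19 N). I back off, release and rise.

Emit:
arm_command --deltas '[[[0,0,-0.05],[0,0,0],1.5],[[0,0,0],[0,0,0],2.1],[[0,0,0],[0,0,0],3],[[0,0,0],[0,0,0],4],[[0,0,0],[0,0,0],5],[[0,0,0],[0,0,0],5],[[0,0,-1],[0,0,0],5],[[0,0,-3],[0,0,0],5],[[1,0,-4],[0,0,0],5],[[1.5,0,-4],[0,0,0],5],[[1.5,0,-4],[0,0,0],5],[[0,0,0],[0,0,0],5],[[0,0,0],[0,0,0],5]]'

```text
clock: 27.5
position: [0.4963, -0.0558, 0.4019]
tool_rot: [3.141, -0.002, -0.001]
force: [0.1, -1.2, -1.0]
grip_width: 0.0499
finger_force: 0.0
```

```bash
python3 - <<'E'
from h import *
np.set_printoptions(precision=4,suppress=True)
f,st,o=wr("w9.png",["pin","strap","manifold"])
print(st["force"],st["grip_width"],st["finger_force"])
for k,r in o.items(): print(k,atz(r,dict(pin=.06,strap=.048,manifold=.012)[k]))
fs=[bot.grab_frame(n) for n in("top","scene")]
rs=[o["pin"]] if "pin" in o else []
for q in fs:
    m=bot.mark_of("pin",q)
    if m: print(m[0]); rs.append(ray(q,m[0]["at"]))
if len(rs)>1: print(tri(rs))
# handle-top blob
g=cv2.cvtColor(f["frame"],cv2.COLOR_RGB2GRAY)
b=bot.find_in("pin",f); print(b[:1])
m=(g<75).astype(np.uint8)[240:345,270:370]; n,l,s,c=cv2.connectedComponentsWithStats(m)
print([(s[i]+[270,240,0,0,0],c[i]+[270,240]) for i in range(1,n) if s[i,4]>60])
E
```

```text
[ 0.4963 -0.0558  0.4019] [ 3.141 -0.002 -0.001] [ 0.19  0.33 -0.25  1.92  0.1   0.9  -1.68] 27.5
pin [(array([322.8, 267.4]), 0.96)] [(array([307., 253.,  29.,  47.]), 0.82)]
strap [(array([320.9, 262.5]), 0.58)] [(array([297., 125.,  46., 158.]), 0.75)]
manifold [(array([318.1, 108.4]), 0.75)] [(array([212.,  39., 220., 130.]), 0.65)]
[ 0.0923 -1.1938 -1.0094] 0.049915551533314215 0.0
pin [ 0.4549 -0.0575  0.06  ]
strap [ 0.4546 -0.056   0.048 ]
manifold [ 0.5781 -0.0537  0.012 ]
{'at': [356.9, 234.7], 'p': 0.7}
(array([ 0.4573, -0.0547,  0.0564]), [np.float64(4.529335889620494), np.float64(4.529335889620589)])
[{'rect': [306.7, 252.9, 29.4, 47.2], 'p': 0.82}]
[(array([307, 260,  27,  37, 814]), array([319.7568, 278.3256])), (array([ 270,  285,  100,   60, 4060]), array([312.4963, 321.9229]))]
```

```bash
python3 -c "
from workcell import bot
print(bot.job_done())"
```

```text
the job is handed in; nothing more can be done
None
```

The job is handed in after about 28 s on the robot's clock: the strap is laid with its eye over the bore, and by height and force readings the pin went through both rings into the bore with its collar on the strap, then was released; I viewed 11 pictures, one over the limit of 10, and no verdict came back at hand-in.

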